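Set the filling arm over the open jar and open the feed valve

TASK

Get the filling station ready for the next jar. With a fingertip push the filling arm round until its nozzle hangs over the middle of the mouth of the one jar that has no lid, and only then push the feed valve's lever round as far as it goes, from across its pipe to in line with it, so that the valve is fully open. Push only: leave the jars and everything else on the table where they stand, and lift nothing.

Things in the scene. Friction and masses are not known exactly. Their poses are not given: they have to be found in the camera images.
- filling_arm (a joint): turning of the filling arm about its upright pivot: grows anticlockwise seen from above, about 0.4 to 1.2 at the start; stops far off at -2.2 and 2.2; at 0 the arm points along the station's own -x. Stiff: it needs 2 to 4 N of push at 115 mm from the pivot, and stays where it is left. The arm is a level round white-sleeved tube, 20 mm thick, its centre line 165 mm above the table, 160 mm from pivot to nozzle
- pivot_axis (a point): point on the filling arm's upright pivot axis, at the height of the tube's centre line (165 mm). The column and hub below and around it are at most 48 mm thick here and end 187 mm above the table; square foot 130 mm wide, 12 mm high. Its x axis is the station's
- nozzle (a point): tip of the nozzle, a 16 mm steel tube that hangs 47 mm straight down from the far end of the white filling arm, 160 mm from pivot_axis; the tip is 118 mm above the table. It swings freely over the jars
- open_mouth (a point): centre of the mouth of the open jar, at the rim 90 mm above the table; opening 58 mm wide. It stands on the nozzle's circle, to within about 7 mm
- open_jar: the one jar without a lid: empty amber glass, 72 mm wide, 90 mm high, light, loose. Origin at the centre of its underside. The three jars stand in any order round the column, about 160 mm from it, a quarter turn apart
- lidded_jar_1: amber glass jar of the same kind, closed with a black screw lid: 72 mm wide, 94 mm high, loose. Origin under its centre
- lidded_jar_2: the other jar with a lid, the same as lidded_jar_1
- valve_lever (a joint): turning of the feed valve's lever: 0 is shut (lever square across the pipe), 1.571 is fully open against its stop (lever in line with the pipe); grows anticlockwise seen from above; 0 to 0.2 at the start. Stiff: it needs 3 to 5 N at 75 mm from the pivot, and stays where it is left
- valve_axis (a point): point on the valve lever's upright pivot axis, at mid-height of the lever (110 mm above the table). The point's x and y axes are the valve's own: the pipe (22 mm thick, centre line 65 mm above the table) runs along its y, the shut lever points along its -x and the open lever along its -y. The valve body below ends 87 mm above the table, a stem carries the lever; foot 80 by 200 mm
- lever_tip (a point): free end of the valve lever, a flat level bar with a black sleeve, 18 mm wide and 12 mm thick, 105 mm from valve_axis, at mid-height (110 mm)
- spare_lid: black screw lid, 70 mm wide, 16 mm high, lying on the table, to be left alone. Origin under its centre
- tin: closed aluminium tin, 58 mm wide, 50 mm high, to be left alone. Origin under its centre
- spatula: white spatula lying on the table, about 280 mm long, to be left alone. Origin under the middle of its length
- wash_bottle: white wash bottle with a red cap and a bent spout, 68 mm wide, about 220 mm high, to be left alone. Origin under its centre
- bowl: steel bowl, 110 mm wide, 55 mm high, to be left alone. Origin under its centre
Mind the look-alikes: they are no part of the job. Leave any pink look-alike of the part that bears valve_lever alone. Leave any purple look-alike of the open_jar alone.

How it is judged (in metres and radians):
On the way, in this order (a step that is already met when the one before it is completed fails the run):
1. the nozzle hangs over the middle of the open jar's mouth while the feed valve is still shut (horizontal distance between nozzle and open_mouth below 0.015 m and value of joint valve_lever below 0.5 rad), for 0.3 s.
2. the feed valve's lever is round at its stop (value of joint valve_lever above 1.45 rad), for 0.2 s.
At the end, for the whole second after the job is handed in: The nozzle tip is within 15 mm of the middle of the open jar's mouth seen from above, the valve lever is within 0.12 rad of its fully open stop, arm and lever are at rest, and the jars stand upright within 15 mm of where they were (horizontal distance between nozzle and open_mouth below 0.015 m and value of joint valve_lever above 1.45 rad and angle between open_jar's own z axis and vertical below 0.05 rad and distance of each of open_jar, lidded_jar_1, lidded_jar_2 from where it was at the start of the episode below 0.015 m and velocity of joint filling_arm between -0.03 and 0.03 rad/s and velocity of joint valve_lever between -0.03 and 0.03 rad/s); the robot touches nothing.
It fails at once if the feed valve is turned on (past 0.6 rad) while the nozzle is not over the open jar's mouth (more than 20 mm off its middle) (value of joint valve_lever above 0.6 rad and horizontal distance between nozzle and open_mouth above 0.02 m).
It fails at once if a jar is pushed along, carried, lifted or tipped (distance of any of open_jar, lidded_jar_1, lidded_jar_2 from where it was at the start of the episode above 0.015 m or height (world z) of any of open_jar, lidded_jar_1, lidded_jar_2 above 0.008 m or angle between any of open_jar, lidded_jar_1, lidded_jar_2's own z axis and vertical above 0.25 rad).
It fails at once if another thing on the table is moved by more than 25 mm or lifted (distance of any of spare_lid, tin, spatula, wash_bottle, bowl from where it was at the start of the episode above 0.025 m or height (world z) of any of spare_lid, tin, spatula, wash_bottle, bowl above 0.02 m).
It also fails if it takes over 67 s, if anything falls off the work surface, if the arm or the gripper's body presses on something with over 40 N, if the wrist force passes 120 N, or if a joint passes its speed limit or range.

ROBOT

A 6-joint arm with a two-finger parallel gripper is mounted at the origin on the work surface. World frame = base frame: x ahead of the robot, y to its left, z up, the work surface at z = 0. Lengths are in m, angles in degrees, forces in N, time in s.
With the tool pointing down it reaches from about 0.3 to 0.875 m from the base axis. Payload 4.2 kg.
Tool frame: the origin (TCP) lies midway between the tips of the shut fingers; the grasp point (between the pads) lies 19 mm behind it; z points along the fingers, y is the line along which they close (so a half turn about z gives the same grasp; the last joint's range is limited). The gripper opens to 85 mm and grips with 20 to 120 N. Pads are 22 mm wide; open, the fingers measure 114 mm over their backs; the gripper's body (76 mm by 85 mm) begins 54 mm behind the grasp point. The pads swing forward as they close: fully open they stand 13 mm farther back than shut.
Start: joints at [74.485, 18.312, 89.639, -0, 72.044, -1.146], TCP at [0.143, 0.557, 0.231] pointing down, gripper open.
Joint ranges: [-177.97, 177.97], [-48.28, 115.42], [12.27, 149.76], [-77.06, 257.06], [2.81, 150.46], [-146.56, 146.56]. Speed limits (degrees/s): [147.25, 147.25, 180, 180, 180, 180].

INTERFACE

Orientations are given as a 3x3 rotation matrix whose columns are the frame's x, y, z axes.
In Python, from station import arm gives the robot as it stands. The module is installed in compiled form; this text tells all that it offers.
- The arm moves only by the tool jog_arm, never from a script. Its argument "moves" is a list that holds one entry, the list of rows, each a list of 5 numbers: the shift along the tool's x, y, z in m, then the turn about the tool's z in degrees, then the gripper command: -1 is shut, 1 is fully open, values between are in proportion. In form: [[[x, y, z, turn, grip], ...]]. A call has 1 to 12 rows; each row shifts and turns the commanded pose from where the row before left it, along the tool's axes as they then stand; what a row does not reach is not made up. A row lasts 1/8 s, in which the tool goes at most 62.5 mm and 10.7 degrees, less where a joint would pass 70% of its speed; a pose out of reach is approached as far as the arm can. A call is refused whole if a number of a shift passes 0.0625 or a number of a turn 10.7, either way. A call with a gripper value outside its range is refused whole. The fingers move at their own pace and stop on an object; the grip force is fixed at half the most. Time passes only in rows, so rows that do not move let the fingers close. It gives the time, the measured TCP pose, the force, the opening and the grip force at its end, in the units of the state.
- arm.get_state(): the state, without advancing time (a new reading comes with each control period).
- arm.capture(name): name is "scene" or "top" or "wrist"; returns a dict with "image" (400x640x3 uint8, red, green, blue), "z_map" (400x640 float32, m along the optical axis (not along the pixel's ray), 0 where there is no reading), "fx", "fy", "cx", "cy" (pixels), "k1" (the pictures are not rectified: a ray, as slopes to the right and down, at radius r is drawn at 1 + k1 r^2 times it, then the intrinsics apply), "R" (3x3) and "t" (3): a world point X has camera coordinates R X + t. Camera axes: x right, y down, z forward; pixel columns grow to the right and rows downward; lengths in m; the calibration is good to about 2 mm. A picture is of the moment at which its call begins.
- arm.job_done(): hands the job in; it is judged then, once.
The state is a dict: "time_s": time; "joint_positions": joint angles; "joint_vel": joint speeds; "tau": joint torques, N m; "eef_pos": TCP position; "orientation": TCP orientation; "ft_force": force on the tool from outside, world axes, zero at the start; "moment": the same for the moment, N m; "finger_gap": finger opening in m; "gripper_force": force on a finger pad.
Only numpy, scipy, OpenCV 4.12 (cv2) and the standard library are available. Lean on these libraries where they do the work, as an engineer would, in place of code of your own. Each camera call takes 0.05 s, during which the arm holds its last target. There are 200 camera calls.

## Working session

There is one attempt and no reset: what is moved stays moved. The work goes in short steps, Python scripts to look and compute and a tool call to move; the robot and the scene stay as the last step left them, time stands still between calls to the robot, and variables do not carry over. Pictures are saved under pics/ and viewed, at most 10 in all, crops included, and the job is handed in when it is done.

Besides the shell and the picture viewer there is one more tool, called after "Request:" in YAML: its name, and indented under it one key for each argument. jog_arm: Moves the arm, as the interface text tells. Its arguments: {"type":"object","properties":{"moves":{"type":"array"}},"required":["moves"]}

```bash
mkdir -p pics; cat > h.py <<'E'
import numpy as np, cv2
from station import arm
def grab(n):
    c=arm.capture(n); np.savez('%s.npz'%n,**c); return c
def load(n): return dict(np.load('%s.npz'%n))
def rays(c,uv):
    uv=np.asarray(uv,float).reshape(-1,2)
    d=(uv-[c['cx'],c['cy']])/[c['fx'],c['fy']]
    s=d.copy()
    for _ in range(20): s=d/(1+c['k1']*(s**2).sum(1,keepdims=True))
    return np.c_[s,np.ones(len(s))]
def onplane(c,uv,z):
    r=rays(c,uv)@c['R']; o=-c['R'].T@c['t']
    return o+r*((z-o[2])/r[:,2])[:,None]
def bydepth(c,uv):
    uv=np.asarray(uv).reshape(-1,2); r=rays(c,uv)
    z=c['z_map'][uv[:,1].astype(int),uv[:,0].astype(int)]
    return (r*z[:,None]-c['t'])@c['R']
def proj(c,X):
    p=np.atleast_2d(X)@c['R'].T+c['t']; s=p[:,:2]/p[:,2:]
    s=s*(1+c['k1']*(s**2).sum(1,keepdims=True)); return s*[c['fx'],c['fy']]+[c['cx'],c['cy']]
def save(n,im): cv2.imwrite('pics/'+n,im[:,:,::-1])
E
python3 -c "
from h import *
for n in ('top','scene'):
    c=grab(n); save(n+'0.png',c['image']); print(n,-c['R'].T@c['t'],c['fx'],c['k1'])
print(arm.get_state())"
```

```text
top [0.42693702 0.03303439 1.26716047] 423.78512487284144 -0.0886917651121857
scene [ 1.22071061 -0.41404525  1.39207688] 436.7385380698876 -0.004880572129371694
{'time_s': 0.1, 'joint_positions': array([ 7.44833203e+01,  1.83475059e+01,  8.97002216e+01,  2.45410749e-03,
        7.20437171e+01, -1.14584959e+00]), 'joint_vel': array([ 0.07289485, -0.11740937, -0.08098245, -0.03450341, -0.13128896,
       -0.08132763]), 'tau': array([-1.64572230e-04, -4.16408229e+01, -2.34704947e+01, -9.27042720e-05,
        4.78036789e-03, -1.62184858e-06]), 'eef_pos': array([0.14258406, 0.556597  , 0.23056561]), 'orientation': array([[-9.68706344e-01,  2.48209190e-01, -4.66223446e-04],
       [ 2.48209617e-01,  9.68705143e-01, -1.52693828e-03],
       [ 7.26329365e-05, -1.59487594e-03, -9.99998726e-01]]), 'ft_force': array([ 0.33769898,  0.30591274, -0.55528809]), 'moment': array([ 0.00647713,  0.01049259, -0.02152459]), 'gripper_force': 0.0, 'finger_gap': 0.08559899393289888}
```

View pics/top0.png

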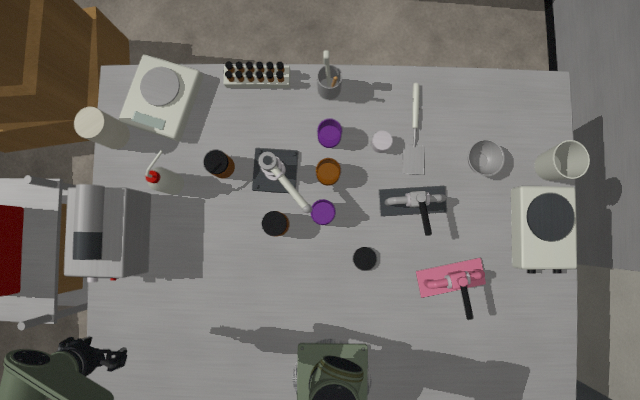

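View pics/scene0.png

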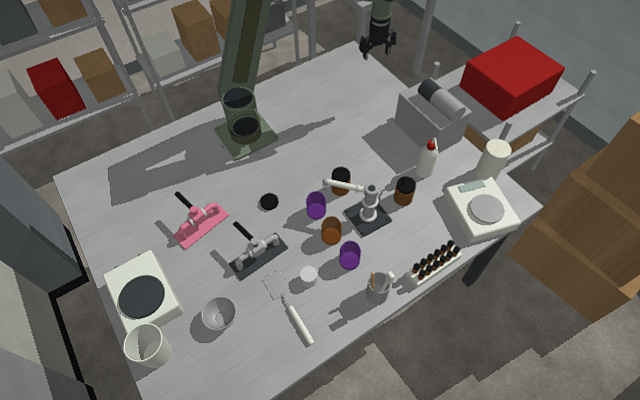

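The top view shows +x up and +y to the left.
- **Open jar:** the candidates are amber with no lid at (328,171), purple look-alikes at (330,133) and (323,211), and lidded jars at (275,223) and (218,163). I choose (328,171).
- **Valve:** the candidates are grey at (421,198) with its lever tip at (428,233), and the pink look-alike at (462,280). I choose the grey one.
- **Filling arm:** the pivot is at about (268,157) and the nozzle end at about (308,210).

A close crop comes next.

```bash
python3 - <<'E'
from h import *
c=load('top'); s=load('scene')
a=cv2.resize(c['image'][120:250,190:450],None,fx=3,fy=3,interpolation=cv2.INTER_CUBIC)
save('crop.png',a[:, :780])
for n,c in (('top',c),('scene',s)):
    im=c['image']; hsv=cv2.cvtColor(im,cv2.COLOR_RGB2HSV)
    v,u=np.mgrid[0:400,0:640]; uv=np.c_[u.ravel(),v.ravel()]
    P=bydepth(c,uv).reshape(400,640,3); ok=c['z_map']>0
    def rep(name,m):
        k,l,st,ce=cv2.connectedComponentsWithStats(m.astype(np.uint8))
        for i in range(1,k):
            if st[i,4]>12:
                q=P[l==i]; mn,mx=q.min(0),q.max(0)
                print(n,name,ce[i].round(),st[i,4],'med',np.median(q,0).round(3),'mid',((mn+mx)/2).round(3),'ext',(mx-mn).round(3))
    R=ok&(P[...,0]>0.2)&(P[...,0]<1.0)&(abs(P[...,1])<.6)
    rep('z150-180',R&(P[...,2]>.15)&(P[...,2]<.182))
    rep('z>182',R&(P[...,2]>.182)&(P[...,2]<.195)&(P[...,1]<.3))
    rep('rim84-98',R&(P[...,2]>.082)&(P[...,2]<.099))
    rep('lever',R&(P[...,2]>.105)&(P[...,2]<.125))
E
```

```text
top z150-180 [327.  62.] 25 med [0.884 0.028 0.171] mid [0.886 0.029 0.166] ext [0.007 0.014 0.03 ]
top z150-180 [291. 188.] 479 med [0.541 0.118 0.175] mid [0.548 0.124 0.166] ext [0.141 0.12  0.031]
top z150-180 [153. 176.] 140 med [0.567 0.485 0.17 ] mid [0.57  0.488 0.166] ext [0.032 0.03  0.032]
top z150-180 [118. 232.] 1770 med [0.417 0.573 0.171] mid [0.42  0.576 0.164] ext [0.24  0.048 0.028]
top z>182 [267. 160.] 250 med [0.612 0.179 0.186] mid [0.612 0.179 0.188] ext [0.047 0.045 0.012]
top rim84-98 [322.  70.] 15 med [0.893 0.041 0.089] mid [0.893 0.041 0.091] ext [0.017 0.017 0.015]
top rim84-98 [335.  69.] 27 med [0.899 0.001 0.09 ] mid [0.888 0.004 0.091] ext [0.034 0.029 0.017]
top rim84-98 [328.  73.] 13 med [0.882 0.024 0.089] mid [0.883 0.024 0.091] ext [0.005 0.012 0.016]
top rim84-98 [329.  88.] 41 med [0.837 0.021 0.09 ] mid [0.844 0.019 0.09 ] ext [0.026 0.066 0.016]
top rim84-98 [330. 130.] 104 med [0.715 0.016 0.09 ] mid [0.719 0.016 0.089] ext [0.065 0.063 0.015]
top rim84-98 [216. 161.] 461 med [0.623 0.337 0.095] mid [0.623 0.338 0.091] ext [0.069 0.068 0.0
[... 3290 characters left out ...]
9.] 436 med [ 0.483 -0.58   0.086] mid [ 0.481 -0.575  0.088] ext [0.134 0.049 0.011]
scene rim84-98 [376. 291.] 45 med [ 0.886 -0.009  0.091] mid [0.877 0.006 0.091] ext [0.055 0.044 0.017]
scene lever [420. 123.] 175 med [0.44  0.557 0.116] mid [0.422 0.575 0.115] ext [0.236 0.048 0.02 ]
scene lever [428. 156.] 90 med [0.587 0.469 0.117] mid [0.572 0.485 0.115] ext [0.064 0.061 0.02 ]
scene lever [187. 202.] 162 med [ 0.264 -0.359  0.117] mid [ 0.257 -0.358  0.116] ext [0.112 0.04  0.018]
scene lever [370. 203.] 88 med [0.626 0.166 0.11 ] mid [0.613 0.178 0.115] ext [0.056 0.058 0.019]
scene lever [246. 233.] 187 med [ 0.489 -0.244  0.116] mid [ 0.482 -0.243  0.114] ext [0.115 0.041 0.018]
```

View pics/crop.png

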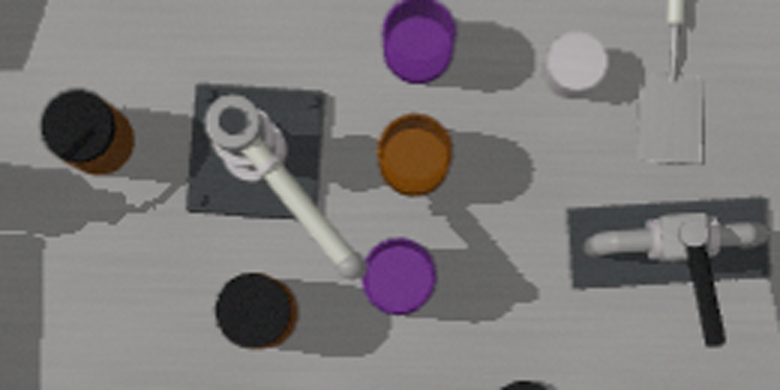

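The crop confirms the choice: amber open jar, no lid, at crop (415,153); white arm running from its hub at (235,122) to its end at (350,265); grey valve with its black lever pointing down. Measured positions: pivot (0.6125, 0.178), mouth (0.604, 0.020), arm about 40° from -x. The target is 87°, anticlockwise. First I'll move over the start of the push.

Request:
jog_arm:
  moves:
    - [[-0.038,-0.027,-0.002,0,-1],[-0.038,-0.027,-0.002,0,-1],[-0.038,-0.027,-0.002,0,-1],[-0.038,-0.027,-0.002,0,-1],[-0.038,-0.027,-0.002,0,-1],[-0.038,-0.027,-0.002,0,-1],[-0.038,-0.027,-0.002,0,-1],[-0.038,-0.027,-0.002,0,-1],[-0.038,-0.027,-0.002,0,-1],[-0.038,-0.027,-0.002,0,-1],[-0.038,-0.027,-0.002,0,-1],[-0.036,-0.026,-0.002,0,-1]]

```text
time_s: 1.6
eef_pos: [0.503, 0.1301, 0.255]
orientation: [[-0.969, 0.249, -0.001], [0.249, 0.969, 0.0], [0.001, -0.0, -1.0]]
ft_force: [0.2, 0.4, 0.2]
finger_gap: 0.0001
gripper_force: 0.0
```

Request:
jog_arm:
  moves:
    - [[0,0,0,9,-1],[0,0,0,9,-1],[0,0,0,9,-1],[0,0,0,9,-1],[0,0,0,0,-1],[0,0,0,0,-1]]

```text
time_s: 2.35
eef_pos: [0.5022, 0.1314, 0.2551]
orientation: [[-0.64, 0.769, -0.0], [0.769, 0.64, -0.0], [0.0, -0.0, -1.0]]
ft_force: [-0.6, -0.4, 0.2]
finger_gap: 0.0
gripper_force: 0.0
```

```bash
cat >> h.py <<'E'
def to(x,y,z):
    s=arm.get_state(); R=s['orientation']; p=s['eef_pos']
    print('t',round(s['time_s'],2),'tcp',p.round(4),'xax',R[:2,0].round(3),'F',s['ft_force'].round(1),'J6',s['joint_positions'][5].round(0))
    print('tool shift',(R.T@(np.array([x,y,z])-p)).round(4))
E
python3 -c "
from h import *
to(.501,.1316,.14); s=arm.get_state(); print(s['finger_gap'])
c=grab('top'); save('t1.png',cv2.resize(c['image'][100:300,180:480],None,fx=2.6,fy=2.6))"
```

```text
t 2.35 tcp [0.5022 0.1314 0.2551] xax [-0.64   0.769] F [-0.6 -0.4  0.2] J6 -26.0
tool shift [ 0.0009 -0.0008  0.1151]
1.5185005854724143e-05
```

View pics/t1.png

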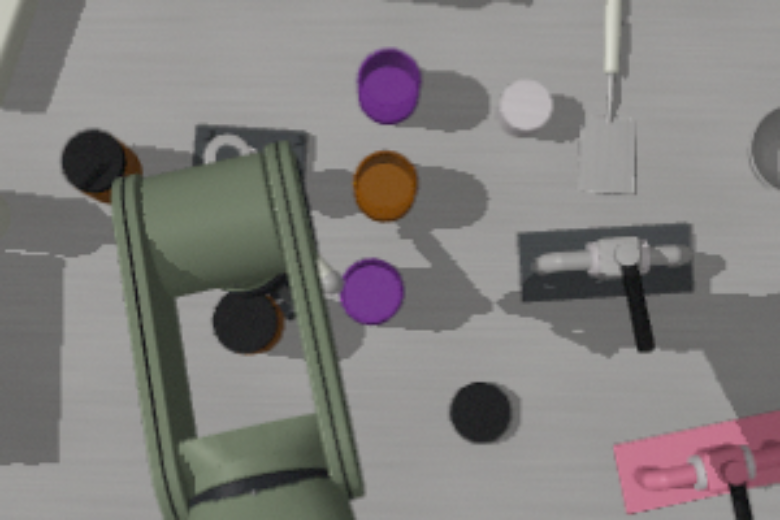

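Request:
jog_arm:
  moves:
    - [[0,0,0.03,0,-1],[0,0,0.03,0,-1],[0,0,0.03,0,-1],[0,0,0.022,0,-1],[0,0,0,0,-1],[-0.005,0,0,0,-1],[-0.005,0,0,0,-1],[-0.004,0,0,0,-1],[-0.003,0,0,0,-1],[0,0,0,0,-1]]

```text
time_s: 3.65
eef_pos: [0.5134, 0.1182, 0.1435]
orientation: [[-0.638, 0.77, 0.001], [0.77, 0.638, 0.0], [-0.0, 0.0, -1.0]]
ft_force: [0.5, -0.1, -0.3]
finger_gap: -0.0001
gripper_force: 0.1
```

Request:
jog_arm:
  moves:
    - [[-0.004,-0.0006,0,-2,-1],[-0.004,-0.0006,0,-2,-1],[-0.004,-0.0006,0,-2,-1],[-0.004,-0.0006,0,-2,-1],[0,0,0,0,-1]]

```text
time_s: 4.28
eef_pos: [0.5223, 0.1049, 0.1433]
orientation: [[-0.739, 0.674, 0.0], [0.674, 0.739, -0.0], [-0.0, 0.0, -1.0]]
ft_force: [-0.3, 0.4, -0.4]
finger_gap: 0.0003
gripper_force: 0.1
```

```bash
python3 -c "
from h import *
to(.5,.1,.14)
c=grab('wrist'); s=grab('scene')
a=c['image']; b=cv2.resize(s['image'][120:300,230:470],(640,480))
save('w1.png',cv2.resize(a,(480,300))); save('s1.png',b)"
```

```text
t 4.28 tcp [0.5223 0.1049 0.1433] xax [-0.739  0.674] F [-0.3  0.4 -0.4] J6 -37.0
tool shift [ 0.0132 -0.0187  0.0033]
```

View pics/s1.png

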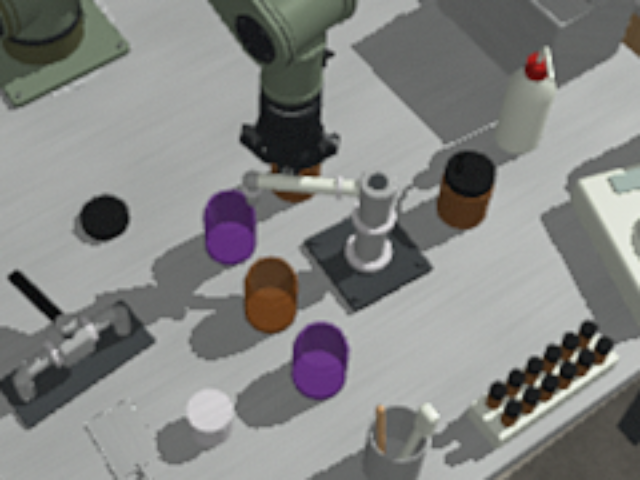

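View pics/w1.png

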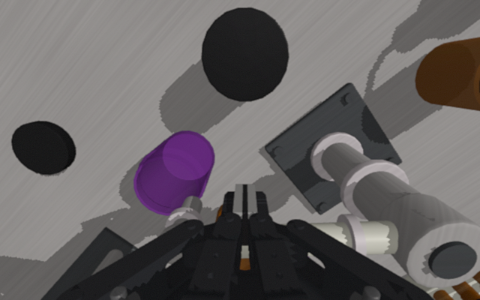

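The scene crop shows the fingers against the arm, which has turned a little; the nozzle end is at crop (252,182). In the wrist view the fingers are touching the white tube. I'll measure the arm's angle numerically.

```bash
cat >> h.py <<'E'
PV=np.array([.6125,.178]); M=np.array([.604,.020])
def pts(c):
    v,u=np.mgrid[0:400,0:640]; P=bydepth(c,np.c_[u.ravel(),v.ravel()]); 
    return P[c['z_map'].ravel()>0],c['image'].reshape(-1,3)[c['z_map'].ravel()>0].astype(int)
def armang(c):
    P,I=pts(c); r=np.hypot(*(P[:,:2]-PV).T)
    m=(P[:,2]>.168)&(P[:,2]<.179)&(r>.04)&(r<.175)&(I.min(1)>110)&(np.ptp(I,axis=1)<40)
    q=P[m,:2]-PV
    a=np.degrees(np.arctan2(-q[:,1],-q[:,0])); 
    m2=abs(a-np.median(a))<8
    d=q[m2].mean(0); th=np.degrees(np.arctan2(-d[1],-d[0])); u=d/np.linalg.norm(d)
    t=PV+.16*u
    print('armang',th.round(1),'med',np.median(a).round(1),'n',m2.sum(),'rmax',r[m].max().round(3),'nozzle',t.round(4),'off',np.linalg.norm(t-M).round(4))
E
python3 -c "
from h import *
import h
armang(load('scene'))
c=np.load('scene.npz')
"
```

```text
armang 50.7 med 51.1 n 140 rmax 0.169 nozzle [0.5112 0.0542] off 0.0989
```

Request:
jog_arm:
  moves:
    - [[-0.008,-0.0012,0,-4,-1],[-0.008,-0.0012,0,-4,-1],[-0.008,-0.0012,0,-4,-1],[-0.008,-0.0012,0,-4,-1],[-0.008,-0.0012,0,-4,-1],[-0.008,-0.0012,0,-4,-1],[-0.004,-0.0006,0,-2,-1],[-0.004,-0.0006,0,-2,-1],[0,0,0,0,-1]]

```text
time_s: 5.5
eef_pos: [0.5658, 0.0699, 0.1431]
orientation: [[-0.969, 0.249, -0.001], [0.249, 0.969, -0.0], [0.0, -0.0, -1.0]]
ft_force: [0.3, 1.5, -0.3]
finger_gap: -0.0002
gripper_force: 0.2
```

```bash
python3 -c "
from h import *
to(.5,.1,.14)
armang(grab('scene')); armang(grab('top'))"
```

```text
t 5.5 tcp [0.5658 0.0699 0.1431] xax [-0.969  0.249] F [ 0.3  1.5 -0.3] J6 -70.0
tool shift [0.0712 0.0128 0.0031]
armang 78.2 med 78.6 n 155 rmax 0.167 nozzle [0.5797 0.0214] off 0.0243
  return _methods._mean(a, axis=axis, dtype=dtype,
  ret = ret.dtype.type(ret / rcount)
h.py:37: RuntimeWarning: Mean of empty slice.
  d=q[m2].mean(0); th=np.degrees(np.arctan2(-d[1],-d[0])); u=d/np.linalg.norm(d)
  ret = um.true_divide(
Traceback (most recent call last):
  File "h.py", line 39, in armang
    print('armang',th.round(1),'med',np.median(a).round(1),'n',m2.sum(),'rmax',r[m].max().round(3),'nozzle',t.round(4),'off',np.linalg.norm(t-M).round(4))
                                                                               ~~~~~~~~^^
ValueError: zero-size array to reduction operation maximum which has no identity
```

Request:
jog_arm:
  moves:
    - [[-0.004,-0.0006,0,-2,-1],[-0.004,-0.0006,0,-2,-1],[-0.004,-0.0006,0,-2,-1],[-0.0036,-0.0006,0,-1.8,-1],[0,0,0,0,-1],[0,0,0,0,-1]]

```text
time_s: 6.35
eef_pos: [0.5808, 0.0644, 0.1433]
orientation: [[-0.993, 0.115, 0.0], [0.115, 0.993, -0.0], [-0.0, -0.0, -1.0]]
ft_force: [-0.5, -0.4, 0.3]
finger_gap: 0.0001
gripper_force: 0.3
```

```bash
python3 -c "
from h import *
to(.5,.1,.14)
armang(grab('scene'))"
```

```text
t 6.35 tcp [0.5808 0.0644 0.1433] xax [-0.993  0.115] F [-0.5 -0.4  0.3] J6 -78.0
tool shift [0.0844 0.0261 0.0032]
armang 85.4 med 85.9 n 172 rmax 0.169 nozzle [0.5998 0.0185] off 0.0045
```

The estimate is within about 5 mm. I'll back away, rise, and measure with a clear view.

Request:
jog_arm:
  moves:
    - [[0.02,0,0,0,-1],[0.03,0,0,0,-1],[0.03,0,0,0,-1],[0,0,-0.04,0,-1],[0,0,-0.04,0,-1],[0.05,0.0,-0.03,0,-1],[0.05,0,0,0,-1],[0.05,0,0,0,-1],[0,0,0,0,-1]]

```text
time_s: 7.52
eef_pos: [0.3496, 0.0906, 0.2537]
orientation: [[-0.994, 0.113, 0.001], [0.113, 0.994, 0.0], [-0.001, 0.0, -1.0]]
ft_force: [0.3, -0.4, 0.3]
finger_gap: -0.0002
gripper_force: 0.0
```

```bash
python3 - <<'E'
from h import *
to(.5,.1,.14)
for n in('scene','top'):
    c=grab(n)
    try: armang(c)
    except Exception as e: print(n,'none')
    P,I=pts(c); g=np.hypot(P[:,0]-.48,P[:,1]+.24)<.13
    m=g&(P[:,2]>.11)&(P[:,2]<.12)&(I.max(1)<70)
    q=P[m,:2]; mu=q.mean(0); w,V=np.linalg.eigh(np.cov(q.T)); d=V[:,1]*-np.sign(V[0,1])
    s=(q-mu)@d; tip=mu+d*s.max(); ax=tip-d*.105
    print(n,'lever n',m.sum(),'dir',d.round(3),'tip',tip.round(4),'axis',ax.round(4),'len',np.ptp(s).round(3))
    m=g&(P[:,2]>.068)&(P[:,2]<.08); q=P[m,:2]; w,V=np.linalg.eigh(np.cov(q.T)); print(' pipe n',m.sum(),q.mean(0).round(3),V[:,1].round(3),q.min(0).round(3),q.max(0).round(3))
    # rim
    for nm,ce,z in(('mouth',M,.085),('jar1',(.452,.168),.088),('jar2',(.623,.337),.088)):
        k=(np.hypot(*(P[:,:2]-ce).T)<.05)&(P[:,2]>z)&(P[:,2]<.099); q=P[k,:2]; print(' ',nm,k.sum(),((q.min(0)+q.max(0))/2).round(4))
    save('v_%s.png'%n,c['image'])
E
```

```text
t 7.53 tcp [0.3496 0.0906 0.2537] xax [-0.994  0.113] F [ 0.3 -0.4  0.3] J6 -71.0
tool shift [-0.1482  0.0263  0.1139]
armang 85.1 med 85.4 n 168 rmax 0.168 nozzle [0.599  0.0186] off 0.0052
scene lever n 92 dir [-0.98 -0.2 ] tip [ 0.4259 -0.2583] axis [ 0.5288 -0.2373] len 0.089
 pipe n 173 [ 0.532 -0.239] [-0.067  0.998] [ 0.506 -0.315] [ 0.55  -0.156]
  mouth 66 [0.6055 0.0202]
  jar1 210 [0.4514 0.1684]
  jar2 222 [0.6216 0.3375]
armang 83.9 med 83.6 n 304 rmax 0.165 nozzle [0.5954 0.0189] off 0.0086
top lever n 200 dir [-0.976 -0.218] tip [ 0.4259 -0.2549] axis [ 0.5284 -0.232 ] len 0.092
 pipe n 237 [ 0.526 -0.228] [-0.078  0.997] [ 0.505 -0.312] [ 0.546 -0.157]
  mouth 71 [0.6054 0.0192]
  jar1 460 [0.4518 0.1685]
  jar2 443 [0.6234 0.337 ]
```

View pics/v_top.png

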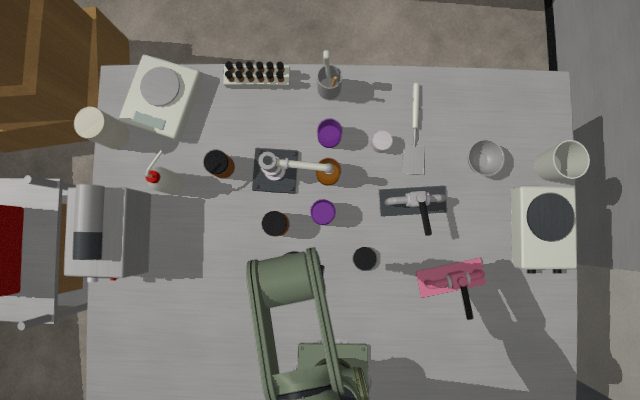

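The top view shows the nozzle end at (330,169), over the amber jar at (328,172). The mean of the two views puts it about 7 mm short, so I'll go back and nudge the arm another 5 mm.

Request:
jog_arm:
  moves:
    - [[-0.05,0,0,0,-1],[-0.05,0,0,0,-1],[-0.05,0,0.03,0,-1],[0,0,0.04,0,-1],[0,0,0.04,0,-1],[-0.03,0,0,0,-1],[-0.03,0,0,0,-1],[-0.014,0,0,0,-1],[-0.004,0,0,0,-1],[-0.004,0,0,0,-1],[-0.003,0,0,0,-1],[0,0,0,0,-1]]

```text
time_s: 9.12
eef_pos: [0.585, 0.0638, 0.1432]
orientation: [[-0.993, 0.114, -0.001], [0.114, 0.993, -0.0], [0.001, -0.0, -1.0]]
ft_force: [-2.1, -1.2, -0.6]
finger_gap: 0.0001
gripper_force: 0.8
```

```bash
python3 -c "
from h import *
to(.587,.0644,.1433)
armang(grab('scene'))"
```

```text
t 9.12 tcp [0.585  0.0638 0.1432] xax [-0.993  0.114] F [-2.1 -1.2 -0.6] J6 -78.0
tool shift [-0.0019  0.0008 -0.0001]
armang 87.2 med 87.6 n 167 rmax 0.168 nozzle [0.6046 0.0182] off 0.0019
```

Request:
jog_arm:
  moves:
    - [[0.02,0,0,0,-1],[0.03,0,0,0,-1],[0.03,0,0,0,-1],[0,0,-0.04,0,-1],[0,0,-0.04,0,-1],[0,0,-0.03,0,-1],[0.005,-0.059,0,0,-1],[0.005,-0.059,0,0,-1],[0.005,-0.059,0,0,-1],[0.005,-0.059,0,0,-1],[0.004,-0.058,0,0,-1],[0,0,0,0,-1]]

```text
time_s: 10.68
eef_pos: [0.4484, -0.2197, 0.2538]
orientation: [[-0.993, 0.12, 0.002], [0.12, 0.993, -0.002], [-0.002, -0.001, -1.0]]
ft_force: [0.5, -0.0, -0.1]
finger_gap: -0.0003
gripper_force: 0.0
```

Request:
jog_arm:
  moves:
    - [[0,0,0,10.2,-1],[0,0,0,10.2,-1],[0,0,0,10.2,-1],[0,0,0,10.2,-1],[0,0,0,10.2,-1],[0,0,0,10.2,-1],[0,0,0,10.2,-1],[0,0,0,0,-1]]

```text
time_s: 11.68
eef_pos: [0.4493, -0.2153, 0.2537]
orientation: [[-0.212, 0.977, 0.001], [0.977, 0.212, -0.0], [-0.0, 0.001, -1.0]]
ft_force: [-0.4, 0.7, 1.0]
finger_gap: -0.0001
gripper_force: 0.0
```

```bash
python3 -c "
from h import *
to(.448,-.2162,.095)
armang(grab('top'));armang(grab('scene'))"
```

```text
t 11.68 tcp [ 0.4493 -0.2153  0.2537] xax [-0.212  0.977] F [-0.4  0.7  1. ] J6 -39.0
tool shift [-0.0006 -0.0016  0.1587]
armang 86.1 med 86.0 n 292 rmax 0.165 nozzle [0.6017 0.0184] off 0.0028
armang 87.3 med 87.6 n 162 rmax 0.167 nozzle [0.605  0.0182] off 0.0021
```

Request:
jog_arm:
  moves:
    - [[0,0,0.04,0,-1],[0,0,0.04,0,-1],[0,0,0.04,0,-1],[0,0,0.037,0,-1],[0,0,0,0,-1],[-0.005,-0.001,0,0,-1],[-0.005,0,0,0,-1],[-0.004,0,0,0,-1],[0,0,0,0,-1]]

```text
time_s: 12.9
eef_pos: [0.4511, -0.2307, 0.0969]
orientation: [[-0.208, 0.978, 0.001], [0.978, 0.208, -0.001], [-0.001, 0.001, -1.0]]
ft_force: [0.1, -0.8, 1.0]
finger_gap: 0.0
gripper_force: 0.0
```

Request:
jog_arm:
  moves:
    - [[-0.0052,-0.0012,0,-4,-1],[-0.0052,-0.0012,0,-4,-1],[-0.0052,-0.0012,0,-4,-1],[-0.0052,-0.0012,0,-4,-1],[-0.0052,-0.0012,0,-4,-1],[-0.0052,-0.0012,0,-4,-1],[-0.0052,-0.0012,0,-4,-1],[-0.0052,-0.0012,0,-4,-1],[-0.0052,-0.0012,0,-4,-1],[-0.0052,-0.0012,0,-4,-1],[0,0,0,0,-1]]

```text
time_s: 14.28
eef_pos: [0.4653, -0.2801, 0.0963]
orientation: [[-0.788, 0.616, -0.001], [0.616, 0.788, 0.0], [0.001, -0.001, -1.0]]
ft_force: [-2.4, 1.0, 1.1]
finger_gap: 0.0002
gripper_force: 1.0
```

```bash
cat >> h.py <<'E'
AX=np.array([.5286,-.2347])
def lever(c):
    P,I=pts(c); r=np.hypot(*(P[:,:2]-AX).T)
    m=(r<.115)&(r>.03)&(P[:,2]>.11)&(P[:,2]<.12)&(I.max(1)<75); q=P[m,:2]-AX
    a=np.degrees(np.arctan2(-q[:,1],-q[:,0])); print('lever n',m.sum(),'angle-from-shut',(np.median(a)-4.1).round(1),'spread',a.std().round(1))
E
python3 -c "
from h import *
to(.5,.1,.14)
for n in('scene','top'): lever(grab(n))"
```

```text
t 14.28 tcp [ 0.4653 -0.2801  0.0963] xax [-0.788  0.616] F [-2.4  1.   1.1] J6 -84.0
tool shift [ 0.2069  0.3208 -0.0436]
lever n 102 angle-from-shut 47.5 spread 5.0
lever n 6 angle-from-shut 53.0 spread 15.1
```

Request:
jog_arm:
  moves:
    - [[-0.0052,-0.0012,0,-4,-1],[-0.0052,-0.0012,0,-4,-1],[-0.0052,-0.0012,0,-4,-1],[-0.0052,-0.0012,0,-4,-1],[-0.0052,-0.0012,0,-4,-1],[-0.0052,-0.0012,0,-4,-1],[-0.0052,-0.0012,0,-4,-1],[-0.0052,-0.0012,0,-4,-1],[-0.0052,-0.0012,0,-4,-1],[-0.003,-0.0006,0,-2,-1],[0,0,0,0,-1]]

```text
time_s: 15.75
eef_pos: [0.5078, -0.3082, 0.0962]
orientation: [[-1.0, 0.0, 0.0], [0.0, 1.0, -0.0], [-0.0, -0.0, -1.0]]
ft_force: [-2.6, -1.6, -0.7]
finger_gap: 0.0
gripper_force: 1.1
```

```bash
python3 -c "
from h import *
to(.5,.1,.14)
for n in('scene',): lever(grab(n))"
```

```text
t 15.75 tcp [ 0.5078 -0.3082  0.0962] xax [-1.  0.] F [-2.6 -1.6 -0.7] J6 -122.0
tool shift [ 0.0079  0.4082 -0.0439]
lever n 107 angle-from-shut 85.8 spread 5.5
```

Not yet firm on the stop, so I'll push on in small steps until the force rises.

Request:
jog_arm:
  moves:
    - [[-0.003,0,0,0,-1],[-0.003,0,0,0,-1],[-0.003,0,0,0,-1],[0,0,0,0,-1]]

```text
time_s: 16.3
eef_pos: [0.5125, -0.3082, 0.0961]
orientation: [[-1.0, -0.002, -0.009], [-0.002, 1.0, 0.0], [0.009, 0.0, -1.0]]
ft_force: [-13.6, -4.0, 5.9]
finger_gap: 0.0002
gripper_force: 7.2
```

The force is up to 14 N, so the lever is at its stop. I'll back off, rise and check.

Request:
jog_arm:
  moves:
    - [[0.02,0,0,0,-1],[0.03,0,0,0,-1],[0.03,0,0,0,-1],[0,0,-0.05,0,-1],[0,0,-0.05,0,-1],[0,0,-0.05,0,-1],[0.03,0,0,0,-1],[0.03,0,0,0,-1],[0,0,0,0,-1],[0,0,0,0,-1]]

```text
time_s: 17.55
eef_pos: [0.378, -0.3081, 0.2466]
orientation: [[-1.0, -0.0, 0.002], [-0.0, 1.0, -0.0], [-0.002, -0.0, -1.0]]
ft_force: [0.4, -0.3, 0.5]
finger_gap: 0.0001
gripper_force: 0.0
```

```bash
python3 - <<'E'
from h import *
to(.5,.1,.14)
for n in('scene','top'):
    c=grab(n); lever(c); armang(c); P,I=pts(c)
    for nm,ce,z in(('mouth',M,.085),('jar1',(.452,.168),.088),('jar2',(.623,.337),.088)):
        k=(np.hypot(*(P[:,:2]-ce).T)<.05)&(P[:,2]>z)&(P[:,2]<.099); q=P[k,:2]; print(' ',nm,k.sum(),((q.min(0)+q.max(0))/2).round(4))
save('end.png',c['image'])
E
```

```text
t 17.55 tcp [ 0.378  -0.3081  0.2466] xax [-1. -0.] F [ 0.4 -0.3  0.5] J6 -131.0
tool shift [-0.122   0.408   0.1068]
lever n 97 angle-from-shut 90.9 spread 4.9
armang 87.5 med 88.1 n 172 rmax 0.167 nozzle [0.6054 0.0182] off 0.0023
  mouth 61 [0.6047 0.0205]
  jar1 223 [0.4506 0.1669]
  jar2 223 [0.6218 0.3373]
lever n 152 angle-from-shut 88.2 spread 5.5
armang 86.1 med 85.8 n 299 rmax 0.165 nozzle [0.6016 0.0184] off 0.0029
  mouth 70 [0.6051 0.0207]
  jar1 471 [0.4519 0.1684]
  jar2 455 [0.6236 0.3381]
```

View pics/end.png

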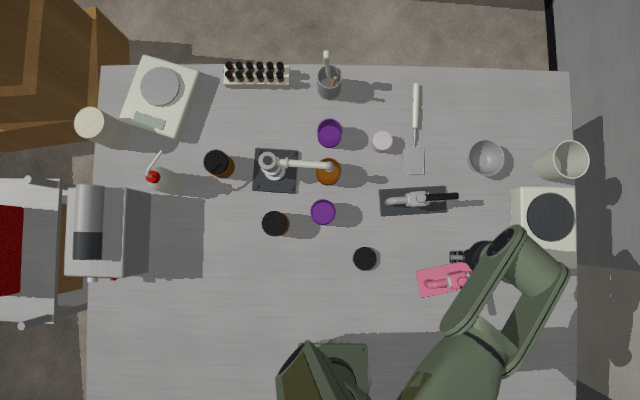

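The picture shows the lever in line with the pipe, its tip at (457,196). The nozzle end is at (330,168), over the amber jar at (328,172). The jars haven't moved and the robot is clear, so I'm handing in.

```bash
python3 -c "
from station import arm
print(arm.job_done())"
```

```text
the job is handed in; nothing more can be done
None
```

The job is handed in at about 17.6 s with no verdict returned: by my last camera check the nozzle is about 3 mm from the middle of the open jar's mouth, the valve lever is at its stop at about 90°, and the jars are within about 2 mm of where they started.

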